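Select channel 7 on a push-to-turn channel selector

ROBOT

A 7-joint arm with a two-finger parallel gripper is mounted at the origin on a cart in front of the work surface, level with it; the furniture and walls round the work are solid. World frame = base frame: x ahead of the robot, y to its left, z up, the work surface at z = 0. Lengths are in m, angles in rad, forces in N, time in s.
With the tool pointing down it reaches from about 0.425 to 0.925 m from the base axis. Payload 6.8 kg.
Tool frame: the origin (TCP) lies at the very end of the fingers, on their centre line; the grasp point (between the pads) lies 19 mm behind it; z points along the fingers, y is the direction in which the jaws open and shut (so a half turn about z gives the same grasp; the last joint's range is limited). The gripper opens to 85 mm and grips with 20 to 120 N. Pads are 22 mm wide; open, the fingers measure 114 mm over their backs; the gripper's body (76 mm by 85 mm) begins 54 mm behind the grasp point. The pads swing forward as they close: fully open they stand 13 mm farther back than shut.
Start: joints at [1.222, 0.477, 0.022, 1.555, -0.011, 1.109, -0.083], TCP at [0.161, -0.656, 0.231] pointing down, gripper open.
Joint ranges: [-2.96, 2.96], [-0.34, 2.1], [-1.41, 1.46], [0.24, 2.44], [-1.37, 4.51], [0.17, 1.92], [-2.96, 2.96]. Speed limits (rad/s): [2.39, 2.39, 3.14, 3.14, 3.14, 3.14, 3.14].

INTERFACE

Orientations are given as a 3x3 rotation matrix whose columns are the frame's x, y, z axes.
In Python, from station import arm gives the robot as it stands.
- The arm moves only by the tool play_rows, never from a script. Its argument "motion" is one flat list of numbers, 7 for each row, row after row: the turn, a rotation vector about the tool's x, y, z in degrees, then the shift along the tool's x, y, z in mm, then the opening, from -1 (shut) to 1 (fully open), so that 0 is half open. In form: [wx, wy, wz, x, y, z, grip, wx, wy, wz, x, y, z, grip, ...]. A call has 1 to 8 rows; each row is the pose to reach, as a shift and turn from the pose commanded when the call began, along the tool's axes at that moment; what a row does not reach only later rows make up. A row lasts 1/12 s, in which the tool goes at most 41.7 mm and 7.16 degrees, less where a joint would pass 70% of its speed; a pose out of reach is approached as far as the arm can. A call with a gripper value outside its range is refused whole. The fingers move at their own pace and stop on an object; the grip force is fixed at half the most. Time passes only in rows, so rows that repeat a pose let the fingers close. It gives the time, the measured TCP pose, the force and the opening at its end, in the units of the state.
- arm.get_state(): the state, without advancing time (a new reading comes with each control period).
- arm.camera(name): name is "side" or "top" or "wrist"; returns the picture (480x640x3 uint8, red, green, blue); there is no depth.
- arm.camera_model(name): a dict with "fx", "fy", "cx", "cy" (pixels), "view" (4x4, takes a point from world to camera coordinates). Camera axes: x right, y down, z forward; pixel columns grow to the right and rows downward; lengths in m; the calibration is good to about 2 mm. The wrist camera is an equidistant fisheye: a pixel r from the principal point sees the ray r / f radians off the axis. A picture is of the moment at which its call begins: read the wrist's pose just before it. camera_model takes no time and is no camera call; for the wrist camera it gives the pose at the moment of the call.
- arm.sign_off(): hands the job in, once; it reports no verdict.
The state is a dict: "time": time; "q": joint angles; "qd": joint speeds; "tau": joint torques, N m; "ee_pos": TCP position; "tool_rot": TCP orientation; "wrist_force": force on the tool from outside, world axes, zero at the start; "torque": the same for the moment, N m; "opening": finger opening in m.
Only numpy, scipy, OpenCV 4.12 (cv2) and the standard library are available. Lean on these libraries where they do the work, as an engineer would, in place of code of your own. Each camera call takes 0.05 s, during which the arm holds its last target. There are 200 camera calls.

TASK

Put the channel selector on channel 7: push the dial's knob down against its spring, turn it while it is down until 7 stands in the small window, and let it spring fully up again so that it locks there: feel for the place where it drops in, and never force the dial. Only then throw the toggle beside it all the way over, away from the robot, to connect the channel. Leave the multimeter, the torque driver and the roll of tape where they are.

Things in the scene. Friction and masses are not known exactly. Their poses are not given: they have to be found in the camera images.
- selector: Grey channel selector box with bare aluminium top panel, fixed to the bench: 140 (its x) x 200 (its y) mm, panel top 64 mm up. Origin: centre of its underside; its front (-x) faces the robot, turned up to 0.35 rad. On the panel: the dial, its axis upright at x 0, y +36 mm; the small window on the robot's side of the knob; the toggle at x 0, y -64 mm. Nothing else rises over 8 mm.
- window (a point): Centre of the window in the panel top, 46 mm from the dial axis towards -x of the box (20 x 24 mm opening, black bezel). The digit that stands in it, upright as seen from the robot, is the chosen channel; locked, it may stand up to 7 mm off the middle.
- dial: The dial: a black round knob (44 mm diameter, 32 mm tall, 10 mm clear of the panel when up) and, under the panel, a white drum with 0 to 9 printed on its face, 36 degrees apart, rising counterclockwise seen from above. z up; origin on its axis, at bench height when up. Turns endlessly both ways (friction 0.03 N m). A spring lifts it. Starts locked on, or hung between, other numbers.
- index_plate: Fixed plate hidden under the panel. Up, the dial's pin (48 mm off axis) sits in one of ten gaps, one per number: 0.9 degree of play each way, no lead-in, and up to 8 degrees off the printed number's centre. 6 mm of push frees it, a firm stop comes at 8 mm; spring 2 N when up, 9 N at the stop. Elsewhere the pin bears on the plate (knob 6 mm low) until turned slowly to a gap, where it springs up.
- knob_top (a point): Centre of the knob's flat top, on the dial axis: 106 mm above the bench when the dial is fully up, 100 mm when hung between numbers, 98 mm at the bottom stop.
- number_7 (a point): Centre of the printed 7 on the drum, 46 mm from the dial axis, just under the panel; turns with the dial.
- toggle (a joint): The toggle beside the dial: 0 off (leaning 24 degrees towards -x of the box, towards the robot), 0.84 rad on (leaning as far to +x). Stays where it is left; about 2 N at the tip moves it. May start up to 0.08 rad from off.
- toggle_tip (a point): Tip of the toggle, a bare steel bat 42 mm long and 10 mm thick near the tip, pivoted 3 mm above the panel; tip about 105 mm above the bench at either end, 109 mm upright.
- multimeter: Handheld multimeter lying on the bench left of the box, 180 x 88 x 50 mm, loose; origin under its centre. Leave it.
- torque_driver: Torque screwdriver lying behind and left of the box, 162 mm long, 38 mm thick, loose; origin under its middle. Leave it.
- elec_tape: Roll of black tape lying on the bench to the right in front of the box, 63 mm across, 20 mm tall, loose; origin under its centre. Leave it.

How it is judged:
By the outcome, as a careful person would: the job done as asked, in the order asked, and still so for the second after the job is handed in, with the robot touching nothing.
It also fails if it takes over 70 s, if anything falls off the work surface, if the arm or the gripper's body presses on something with over 40 N, if the wrist force passes 120 N, or if a joint passes its speed limit or range.

## Working session

There is one attempt and no reset: what is moved stays moved. The work goes in short steps, Python scripts to look and compute and a tool call to move; the robot and the scene stay as the last step left them, time stands still between calls to the robot, and variables do not carry over. Pictures are saved under pics/ and viewed, about 8 in all and at most 12, crops included, and the job is handed in when it is done.

Besides the shell and the picture viewer there is one more tool, called after "Emit:" by a JSON object that holds its "api" and its "payload". play_rows: Moves the arm, as the interface text tells. Its arguments: {"type":"object","properties":{"motion":{"type":"array","items":{"type":"number"}}},"required":["motion"]}

```bash
mkdir -p pics; ls; python3 - <<'E'
from station import arm
import cv2
s=arm.get_state();print(s)
for n in("top","side"):
    m=arm.camera_model(n);print(n,m)
    cv2.imwrite(f"pics/{n}0.png",arm.camera(n)[:,:,::-1])
E
```

```text
pics
{'time': 0.0, 'q': array([ 1.22189485,  0.47776762,  0.02235646,  1.5564433 , -0.01149127,
        1.10932881, -0.08309755]), 'qd': array([-0.00079869, -0.00036272, -0.00101182, -0.00128142, -0.00023861,
       -0.00051059,  0.00038252]), 'tau': array([-6.51909286e-04, -5.96455657e+01,  1.60781264e+00, -2.81200057e+01,
        1.24617299e-02,  9.37139470e-03, -7.09474591e-06]), 'ee_pos': array([ 0.1608054 , -0.65495279,  0.23035128]), 'tool_rot': array([[ 9.71143965e-01,  2.38493324e-01, -5.77756172e-04],
       [ 2.38493977e-01, -9.71142445e-01,  1.72443193e-03],
       [-1.49818039e-04, -1.81246303e-03, -9.99998346e-01]]), 'wrist_force': array([0.09630174, 0.89087787, 0.65144761]), 'torque': array([ 0.00923068,  0.01041662, -0.02000108]), 'opening': 0.0854379754417354}
top {'fx': 493.80333620231323, 'fy': 493.80333620231323, 'cx': 312.5808130688581, 'cy': 235.60023073981165, 'view': array([[ 0.02868408, -0.99949955, -0.01333674,  0.09814109],
       [-0.99376225, -0.0270759 , -0.10818265,  0.51021554],
       [ 0.1077674 ,  0.01635666, -0.99404157,  1.03811099],
       [ 0.        ,  0.        ,  0.        ,  1.        ]])}
side {'fx': 462.86645739808995, 'fy': 462.86645739808995, 'cx': 320.42454891767295, 'cy': 234.2620060258336, 'view': array([[ 0.99709809,  0.07223865, -0.02402038, -0.49941208],
       [ 0.01543847, -0.50085108, -0.86539578,  0.11383113],
       [-0.07454566,  0.86251364, -0.5005129 ,  0.93476628],
       [ 0.        ,  0.        ,  0.        ,  1.        ]])}
```

View pics/top0.png

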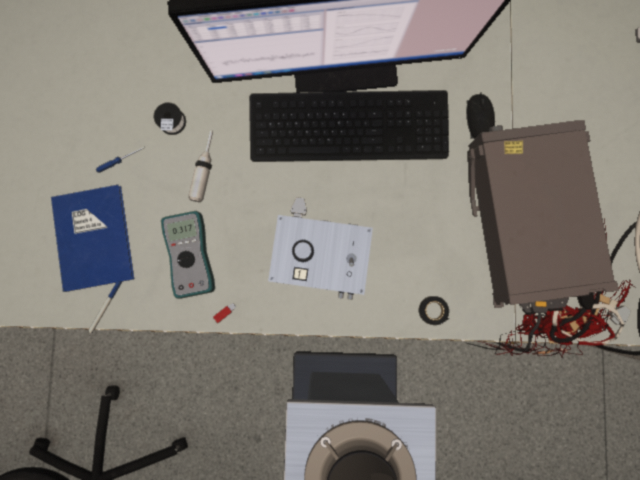

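View pics/side0.png

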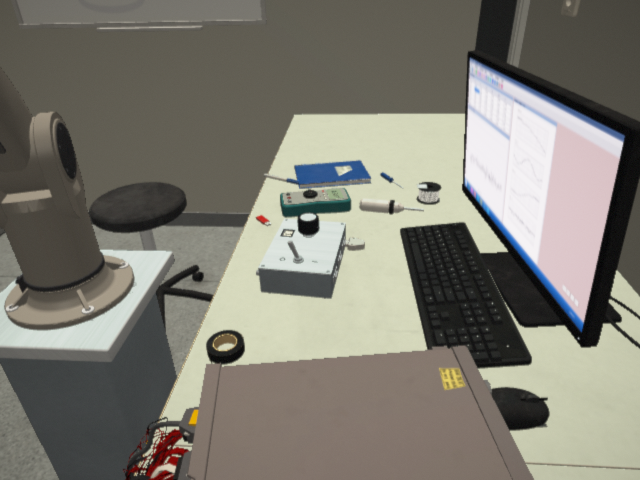

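The top view shows the box with corners about (279,216), (372,228), (365,294), (269,281), the knob at (302,251), the window at (300,273) and the toggle at (350,260). The arm is out of the way. I'll enlarge the box in both views.

```bash
python3 - <<'E'
import cv2,numpy as np
a=cv2.imread("pics/top0.png")[205:305,260:385];b=cv2.imread("pics/side0.png")[205:300,250:350]
a=cv2.resize(a,None,fx=6,fy=6,interpolation=cv2.INTER_CUBIC)
cv2.imwrite("pics/c0.png",a)
E
```

```text
(no output)
```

View pics/c0.png

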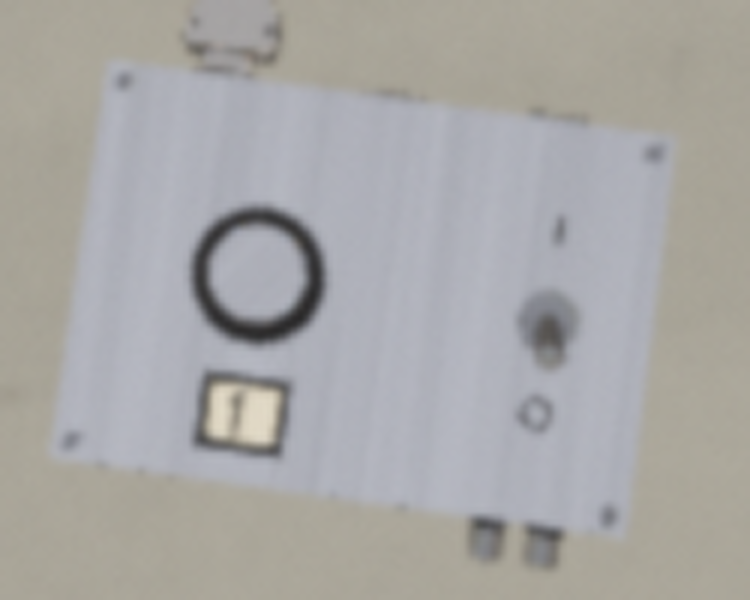

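The digit in the window looks like a 1, and I'll confirm it with the wrist camera. Next I'll compute the poses.

```bash
cat > h.py <<'E'
import numpy as np,cv2
from station import arm
def ray(m,uv,z):
    V=m["view"];R=V[:3,:3];c=-R.T@V[:3,3]
    d=R.T@np.array([(uv[0]-m["cx"])/m["fx"],(uv[1]-m["cy"])/m["fy"],1]);return c+d*(z-c[2])/d[2]
def proj(m,p):
    q=m["view"]@np.append(p,1);return np.array([m["cx"]+m["fx"]*q[0]/q[2],m["cy"]+m["fy"]*q[1]/q[2]])
def fish(m,p):
    q=(m["view"]@np.append(p,1))[:3];t=np.arctan2(np.hypot(*q[:2]),q[2]);u=q[:2]/np.hypot(*q[:2])
    return np.array([m["cx"],m["cy"]])+np.array([m["fx"],m["fy"]])*t*u
def goto(p,yaw,R0=None):
    "shift (tool axes, mm) and turn (deg rotvec) to reach p with tool x at world yaw, z down"
    s=arm.get_state();R=s["tool_rot"];T=np.array([[np.cos(yaw),np.sin(yaw),0],[np.sin(yaw),-np.cos(yaw),0],[0,0,-1]])
    print("turn",np.round(np.degrees(cv2.Rodrigues(R.T@T)[0].ravel()),2),"shift",np.round(1000*R.T@(np.array(p)-s["ee_pos"]),1),"t",s["time"],"F",s["wrist_force"].round(1))
E
python3 - <<'E'
from h import *
m=arm.camera_model("top")
px=lambda x,y:(260+x/6-.4,205+y/6-.4)
C=np.array([ray(m,px(*c),.064) for c in((110,62),(677,135),(627,538),(53,460))])
print(C.round(4))
b=C.mean(0)[:2]; ex=(C[0]+C[1]-C[2]-C[3])[:2]; ey=(C[0]+C[3]-C[1]-C[2])[:2]
print(b,np.linalg.norm(ex)/2,np.linalg.norm(ey)/2,np.degrees([np.arctan2(ex[1],ex[0]),np.arctan2(-ey[0],ey[1])]))
yaw=np.mean([np.arctan2(ex[1],ex[0]),np.arctan2(-ey[0],ey[1])])
R=np.array([[np.cos(yaw),-np.sin(yaw)],[np.sin(yaw),np.cos(yaw)]])
print("yaw",yaw,"dial",b+R@[0,.036],"win",b+R@[-.046,.036],"togglepivot",b+R@[0,-.064])
print("knob top meas",ray(m,px(258,275),.106),ray(m,px(258,275),.1), "win",ray(m,px(242,413),.064),"tip",ray(m,px(550,358),.105))
print("brown",ray(m,(590,125),.15),ray(m,(480,140),.15),ray(m,(500,300),.15))
d=b+R@[0,.036];goto([*d,.25],yaw)
E
```

```text
[[ 0.545   0.1857  0.064 ]
 [ 0.5247 -0.0126  0.064 ]
 [ 0.3849  0.0023  0.064 ]
 [ 0.4059  0.2004  0.064 ]]
[0.46513409 0.09394904] 0.14019768951212974 0.199261085337923 [-6.05473589 -5.96156187]
yaw -0.10486197985955639 dial [0.46890221 0.12975129] win [0.42315489 0.13456611] togglepivot [0.45843522 0.03030059]
knob top meas [0.46854809 0.13014873 0.106     ] [0.46901349 0.13036384 0.1       ] win [0.42393023 0.13570155 0.064     ] tip [0.44373051 0.03254561 0.105     ]
brown [ 0.72502389 -0.42272924  0.15      ] [ 0.68980611 -0.20962751  0.15      ] [ 0.38220327 -0.24454826  0.15      ]
turn [-0.09  0.02 19.81] shift [ 486.4 -688.7  -18.5] t 0.1 F [ 0.3 -0.6 -0.2]
```

Emit:
{"api": "play_rows", "payload": {"motion": [0,0,0,0,0,-40,1,0,0,0,0,0,-80,1,0,0,0,0,0,-120,1,0,0,0,30,-27,-120,1,0,0,0,60,-54,-120,1,0,0,0,90,-81,-120,1,0,0,0,120,-108,-120,1,0,0,0,150,-135,-120,1]}}

```text
time: 0.77
ee_pos: [0.2751, -0.4867, 0.351]
tool_rot: [[0.971, 0.238, -0.0], [0.238, -0.971, 0.0], [-0.0, -0.0, -1.0]]
wrist_force: [0.4, -0.8, 0.1]
opening: 0.0854
```

```bash
python3 - <<'E'
from h import *
goto([.44,-.22,.34],-.105);goto([.4687,.13,.25],-.105)
E
```

```text
turn [-0.02  0.02 19.8 ] shift [ 223.7 -219.7   11. ] t 0.7667 F [ 0.4 -0.8  0.1]
turn [-0.02  0.02 19.8 ] shift [ 335.  -552.8  101.2] t 0.7667 F [ 0.4 -0.8  0.1]
```

Emit:
{"api": "play_rows", "payload": {"motion": [0,0,3,28,-27,0,1,0,0,6,56,-55,0,1,0,0,9,84,-82,0,1,0,0,12,112,-110,0,1,0,0,15,140,-137,0,1,0,0,18,168,-165,0,1,0,0,20,196,-192,0,1,0,0,20,224,-220,0,1]}}

```text
time: 1.43
ee_pos: [0.4399, -0.2199, 0.3511]
tool_rot: [[0.994, -0.11, -0.0], [-0.11, -0.994, -0.0], [-0.0, 0.0, -1.0]]
wrist_force: [0.9, -0.4, 0.4]
opening: 0.0853
```

```bash
python3 - <<'E'
from h import *
goto([.4687,.13,.25],-.105);print(arm.get_state()["q"])
E
```

```text
turn [ 0.01  0.02 -0.32] shift [  -9.9 -350.9  101.1] t 1.4333 F [ 0.9 -0.4  0.4]
[ 0.60946198  0.08986631 -0.29231583  1.80276371  0.0274897   1.25309117
 -1.37165678]
```

Emit:
{"api": "play_rows", "payload": {"motion": [0,0,0,-2,-41,10,1,0,0,0,-4,-82,20,1,0,0,0,-5,-123,35,1,0,0,0,-6,-164,50,1,0,0,0,-7,-205,55,1,0,0,0,-8,-246,60,1,0,0,0,-9,-287,70,1,0,0,0,-10,-327,80,1]}}

```text
time: 2.1
ee_pos: [0.4643, 0.1021, 0.2722]
tool_rot: [[0.994, -0.108, 0.001], [-0.108, -0.994, -0.0], [0.001, 0.0, -1.0]]
wrist_force: [0.6, -0.4, 0.1]
opening: 0.0851
```

```bash
python3 - <<'E'
from h import *
goto([.4687,.13,.25],-.105);print(arm.get_state()["q"])
m=arm.camera_model("wrist");im=arm.camera("wrist")[:,:,::-1]
y=-.105;R=np.array([[np.cos(y),-np.sin(y)],[np.sin(y),np.cos(y)]]);b=np.array([.4651,.0940])
for n,l,z in(("win",[-.046,.036],.064),("knob",[0,.036],.106),("tip",[-.017,-.064],.105)):print(n,fish(m,[*(b+R@l),z]).round(1))
cv2.imwrite("pics/w0.png",im)
E
```

```text
turn [ 0.01 -0.05 -0.2 ] shift [  1.3 -28.2  22.2] t 2.1 F [ 0.6 -0.4  0.1]
[ 0.19887491  0.15063387 -0.59786734  1.93422547  0.09626987  1.08381585
 -2.11813817]
win [290.3 255.3]
knob [285.5 220.1]
tip [400.1 238.6]
```

View pics/w0.png

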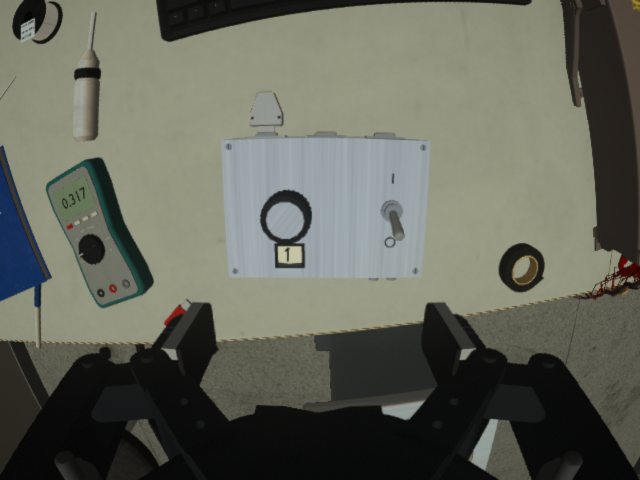

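The digit is a 1. Turning counterclockwise seen from above by 144° (4 steps) brings 7 in, and joint 7 has about 290° of room that way. Next I'll centre over the knob and descend with the jaws open.

Emit:
{"api": "play_rows", "payload": {"motion": [0,0,0,1,-28,20,1,0,0,0,1,-28,50,1,0,0,0,1,-28,85,1,0,0,0,1,-28,120,1,0,0,0,1,-28,150,1,0,0,0,1,-28,175,1,0,0,0,1,-28,192,1,0,0,0,1,-28,192,1]}}

```text
time: 2.82
ee_pos: [0.4659, 0.1267, 0.077]
tool_rot: [[0.994, -0.108, -0.007], [-0.108, -0.994, -0.002], [-0.007, 0.003, -1.0]]
wrist_force: [0.2, -0.0, -0.0]
opening: 0.0855
```

```bash
python3 - <<'E'
from h import *
goto([.4687,.13,.08],-.105);print(arm.get_state()["q"])
E
```

```text
turn [ 0.15  0.38 -0.17] shift [ 2.4 -3.6 -3. ] t 2.8167 F [ 0.2 -0.  -0. ]
[ 0.04508159  0.44111692 -0.53014222  2.10100697  0.34385815  0.69030254
 -2.39203348]
```

Emit:
{"api": "play_rows", "payload": {"motion": [0,0,0,0,0,0,1,0,0,0,0,0,0,1]}}

```text
time: 2.98
ee_pos: [0.4693, 0.1282, 0.0813]
tool_rot: [[0.994, -0.108, 0.001], [-0.108, -0.994, 0.0], [0.001, -0.0, -1.0]]
wrist_force: [-0.3, 0.5, 0.1]
opening: 0.085
```

```bash
python3 - <<'E'
from h import *
goto([.4687,.13,.08],-.105);print(arm.get_state()["q"])
E
```

```text
turn [-0.03 -0.06 -0.19] shift [-0.8 -1.7  1.3] t 2.9833 F [-0.3  0.5  0.1]
[ 0.04659437  0.43493162 -0.53270804  2.09640321  0.34213183  0.69241875
 -2.39080048]
```

Emit:
{"api": "play_rows", "payload": {"motion": [0,0,0,-1,-2,0,1,0,0,0,-1,-2,0,-1,0,0,0,-1,-2,0,-1,0,0,0,-1,-2,0,-1,0,0,0,-1,-2,0,-1,0,0,0,-1,-2,0,-1,0,0,0,-1,-2,0,-1,0,0,0,-1,-2,0,-1]}}

```text
time: 3.65
ee_pos: [0.4681, 0.1303, 0.0806]
tool_rot: [[0.994, -0.108, 0.001], [-0.108, -0.994, 0.0], [0.001, -0.0, -1.0]]
wrist_force: [-0.4, 0.3, 1.6]
opening: 0.0424
```

```bash
python3 - <<'E'
from h import *
s=arm.get_state();print(s["torque"],s["wrist_force"]);goto([.4687,.13,.08],-.105)
E
```

```text
[ 0.11298562 -0.07747401  0.01615486] [-0.40102888  0.29434119  1.59649747]
turn [-0.02 -0.03 -0.19] shift [0.6 0.2 0.6] t 3.65 F [-0.4  0.3  1.6]
```

Emit:
{"api": "play_rows", "payload": {"motion": [0,0,0,0,0,1,-1,0,0,0,0,0,2,-1,0,0,0,0,0,3,-1,0,0,0,0,0,3,-1]}}

```text
time: 3.98
ee_pos: [0.4681, 0.1303, 0.0774]
tool_rot: [[0.994, -0.108, 0.0], [-0.108, -0.994, 0.0], [0.0, -0.0, -1.0]]
wrist_force: [0.4, 0.7, 4.3]
opening: 0.0421
```

Emit:
{"api": "play_rows", "payload": {"motion": [0,0,0,0,0,1,-1,0,0,0,0,0,2,-1,0,0,0,0,0,3,-1,0,0,0,0,0,3,-1]}}

```text
time: 4.32
ee_pos: [0.4682, 0.1303, 0.0746]
tool_rot: [[0.994, -0.108, 0.001], [-0.108, -0.994, 0.0], [0.001, -0.0, -1.0]]
wrist_force: [-0.5, 1.3, 7.7]
opening: 0.042
```

The dial started locked up, and the force follows its spring. One more millimetre frees it with room before the stop, then I'll turn a little as a test.

Emit:
{"api": "play_rows", "payload": {"motion": [0,0,0,0,0,1,-1,0,0,0,0,0,1,-1,0,0,-1,0,0,1,-1,0,0,-2,0,0,1,-1,0,0,-3,0,0,1,-1,0,0,-4,0,0,1,-1,0,0,-4,0,0,1,-1]}}

```text
time: 4.9
ee_pos: [0.4683, 0.1304, 0.0738]
tool_rot: [[0.999, -0.038, 0.001], [-0.038, -0.999, 0.0], [0.001, -0.0, -1.0]]
wrist_force: [0.0, 0.6, 7.1]
opening: 0.0426
```

```bash
python3 - <<'E'
from h import *
s=arm.get_state();print(s["torque"],s["wrist_force"]);goto([.4687,.13,.074],-.105)
E
```

```text
[-0.00066466  0.15215047  0.0107492 ] [0.0494291  0.58243066 7.07487818]
turn [-0.02 -0.05  3.86] shift [ 0.4  0.4 -0.2] t 4.9 F [0.  0.6 7.1]
```

It turns freely. I'll continue counterclockwise at 5° per row.

Emit:
{"api": "play_rows", "payload": {"motion": [0,0,-5,0,0,0,-1,0,0,-10,0,0,0,-1,0,0,-15,0,0,0,-1,0,0,-20,0,0,0,-1,0,0,-25,0,0,0,-1,0,0,-30,0,0,0,-1,0,0,-35,0,0,0,-1,0,0,-40,0,0,0,-1]}}

```text
time: 5.57
ee_pos: [0.4682, 0.1309, 0.0739]
tool_rot: [[0.787, 0.617, 0.001], [0.617, -0.787, 0.001], [0.001, -0.0, -1.0]]
wrist_force: [-0.7, 1.3, 8.1]
opening: 0.0424
```

Emit:
{"api": "play_rows", "payload": {"motion": [0,0,-5,0,0,0,-1,0,0,-10,0,0,0,-1,0,0,-15,0,0,0,-1,0,0,-20,0,0,0,-1,0,0,-25,0,0,0,-1,0,0,-30,0,0,0,-1,0,0,-35,0,0,0,-1,0,0,-40,0,0,0,-1]}}

```text
time: 6.23
ee_pos: [0.4678, 0.1312, 0.0738]
tool_rot: [[0.207, 0.978, 0.0], [0.978, -0.207, 0.001], [0.001, 0.0, -1.0]]
wrist_force: [-2.0, 1.9, 9.0]
opening: 0.0428
```

Emit:
{"api": "play_rows", "payload": {"motion": [0,0,-5,0,0,0,-1,0,0,-10,0,0,0,-1,0,0,-15,0,0,0,-1,0,0,-20,0,0,0,-1,0,0,-25,0,0,0,-1,0,0,-30,0,0,0,-1,0,0,-30,0,0,0,-1,0,0,-30,0,0,0,-1]}}

```text
time: 6.9
ee_pos: [0.4675, 0.1313, 0.0737]
tool_rot: [[-0.307, 0.952, -0.0], [0.952, 0.307, 0.002], [0.002, 0.0, -1.0]]
wrist_force: [-2.3, 2.7, 8.5]
opening: 0.0421
```

```bash
python3 - <<'E'
from h import *
s=arm.get_state();print(s["torque"],s["q"]);goto([.4687,.13,.074],-.105)
m=arm.camera_model("wrist");im=arm.camera("wrist")[:,:,::-1]
w=fish(m,[.423,.1347,.064]);print(w,fish(m,[.403,.1367,.064]),(m["cx"],m["cy"]))
cv2.imwrite("pics/w1.png",im)
E
```

```text
[ 0.49739552  0.4996352  -0.0034991 ] [ 0.38470877  0.60049689 -0.98926457  2.08170448  0.69212821  0.82960904
 -0.71144774]
turn [-8.0000e-02 -8.0000e-02  1.1388e+02] shift [-1.6  0.7 -0.3] t 6.9 F [-2.3  2.7  8.5]
[221.95043376 263.80024362] [181.54205938 246.38298983] (318.11258637494643, 241.56343437952685)
```

View pics/w1.png

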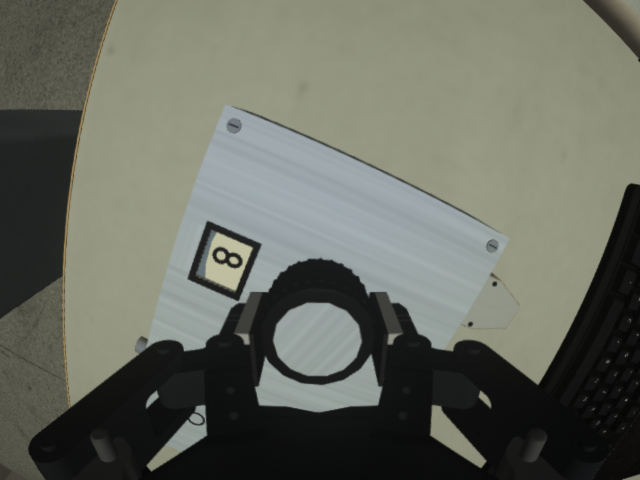

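It reads 8 near the middle of the window, with the window centre at about px (225,260) and the 8 at (227,257), at a 114° turn. So 7 should be centred near 150° and its gap somewhere between 142° and 158°. I'll turn to about 138° with a small recentring, then ease up until the pin bears on the plate.

Emit:
{"api": "play_rows", "payload": {"motion": [0,0,-4,0.5,-0.3,0,-1,0,0,-8,1,-0.6,0,-1,0,0,-12,1,-0.6,0,-1,0,0,-16,1,-0.6,0,-1,0,0,-20,1,-0.6,0,-1,0,0,-24,1,-0.6,0,-1,0,0,-24,1,-0.6,0,-1]}}

```text
time: 7.53
ee_pos: [0.467, 0.1315, 0.0737]
tool_rot: [[-0.669, 0.743, 0.0], [0.743, 0.669, 0.001], [0.001, 0.001, -1.0]]
wrist_force: [-1.3, -0.9, 8.4]
opening: 0.0425
```

Emit:
{"api": "play_rows", "payload": {"motion": [0,0,0,0,0,-0.5,-1,0,0,0,0,0,-1,-1,0,0,0,0,0,-1,-1]}}

```text
time: 7.78
ee_pos: [0.467, 0.1314, 0.0747]
tool_rot: [[-0.667, 0.745, 0.0], [0.745, 0.667, 0.001], [0.0, 0.001, -1.0]]
wrist_force: [-1.3, 0.3, 7.8]
opening: 0.0418
```

Emit:
{"api": "play_rows", "payload": {"motion": [0,0,0,0,0,-0.5,-1,0,0,0,0,0,-1,-1,0,0,0,0,0,-1,-1]}}

```text
time: 8.03
ee_pos: [0.4669, 0.1315, 0.0755]
tool_rot: [[-0.667, 0.745, 0.0], [0.745, 0.667, 0.001], [0.001, 0.001, -1.0]]
wrist_force: [-0.6, 0.8, 5.6]
opening: 0.0422
```

```bash
python3 - <<'E'
from h import *
s=arm.get_state();print(s["torque"]);goto([.4687,.13,.074],-.105)
im=arm.camera("wrist")[:,:,::-1]
cv2.imwrite("pics/w2.png",cv2.resize(im[160:360,130:400],None,fx=2.5,fy=2.5,interpolation=cv2.INTER_CUBIC))
E
```

```text
[0.41153344 0.04788177 0.00083761]
turn [-2.0000e-02 -7.0000e-02  1.3784e+02] shift [-2.3  0.3  1.5] t 8.0333 F [-0.6  0.8  5.6]
```

View pics/w2.png

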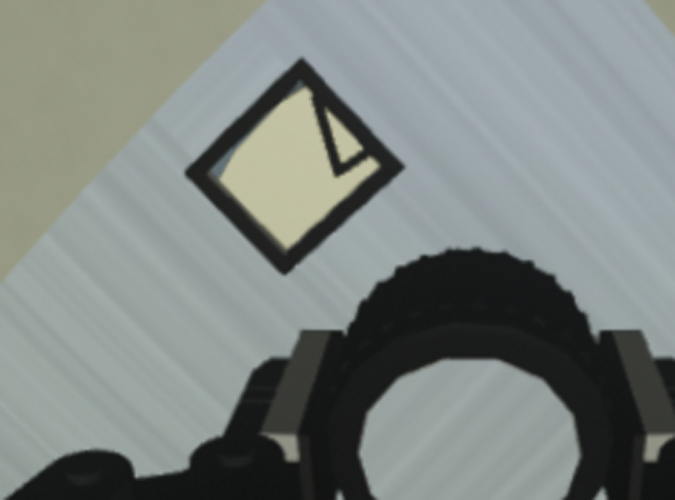

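The 7 is entering from the +y side, with its corner at crop px (340,170). Its centre is about 14° short of the middle, so it should centre near 152°. I'll add a slight upward bias so a drop-in shows, then search slowly.

Emit:
{"api": "play_rows", "payload": {"motion": [0,0,0,0,0,-0.7,-1,0,0,0,0,0,-1.3,-1,0,0,0,0,0,-1.3,-1]}}

```text
time: 8.33
ee_pos: [0.4667, 0.1316, 0.0762]
tool_rot: [[-0.667, 0.745, -0.0], [0.745, 0.667, 0.002], [0.002, 0.001, -1.0]]
wrist_force: [1.7, 6.6, -6.3]
opening: 0.0424
```

Emit:
{"api": "play_rows", "payload": {"motion": [0,0,-0.7,0,0,0,-1,0,0,-1.4,0,0,0,-1,0,0,-2.1,0,0,0,-1,0,0,-2.8,0,0,0,-1,0,0,-2.8,0,0,0,-1]}}

```text
time: 8.75
ee_pos: [0.4669, 0.1314, 0.0766]
tool_rot: [[-0.703, 0.712, -0.0], [0.712, 0.703, 0.001], [0.001, 0.001, -1.0]]
wrist_force: [0.3, 5.7, -2.3]
opening: 0.0423
```

```bash
cat > s.py <<'E'
from h import *
s=arm.get_state();print("tq",s["torque"].round(3),"z",s["ee_pos"][2].round(5));goto([.4671,.1315,.074],-.105)
E
python3 s.py
```

```text
tq [ 1.161 -0.198 -0.107] z 0.07656
turn [-5.0000e-02 -8.0000e-02  1.4065e+02] shift [-0.1  0.2  2.6] t 8.75 F [ 0.3  5.7 -2.3]
```

Emit:
{"api": "play_rows", "payload": {"motion": [0,0,0,0,0,0.3,-1,0,0,-0.7,0,0,0.3,-1,0,0,-1.4,0,0,0.3,-1,0,0,-1.4,0,0,0.3,-1]}}

```text
time: 9.08
ee_pos: [0.4671, 0.1311, 0.0768]
tool_rot: [[-0.72, 0.694, 0.001], [0.694, 0.72, -0.0], [-0.0, 0.0, -1.0]]
wrist_force: [-1.4, 3.0, 5.6]
opening: 0.0424
```

```bash
python3 s.py
```

```text
tq [0.899 0.111 0.045] z 0.07683
turn [ 4.000e-02 -1.000e-02  1.421e+02] shift [0.3 0.3 2.8] t 9.0833 F [-1.4  3.   5.6]
```

The force went to the spring's free value, so it has probably dropped in. I'll ease up to check.

Emit:
{"api": "play_rows", "payload": {"motion": [0,0,0,0,0,-0.5,-1,0,0,0,0,0,-1,-1,0,0,0,0,0,-1,-1]}}

```text
time: 9.33
ee_pos: [0.4671, 0.1311, 0.0778]
tool_rot: [[-0.72, 0.694, 0.001], [0.694, 0.72, 0.0], [-0.0, 0.0, -1.0]]
wrist_force: [-1.1, 4.4, 4.7]
opening: 0.0422
```

```bash
python3 s.py
```

```text
tq [1.009 0.065 0.098] z 0.07776
turn [ 4.0000e-02 -2.0000e-02  1.4205e+02] shift [0.3 0.3 3.8] t 9.3333 F [-1.1  4.4  4.7]
```

Free: 0.9 N per mm, which is the spring alone. I'll ease up and then open.

Emit:
{"api": "play_rows", "payload": {"motion": [0,0,0,0,0,-1,-1,0,0,0,0,0,-2,-1,0,0,0,0,0,-2.5,-1,0,0,0,0,0,-2.5,-1]}}

```text
time: 9.67
ee_pos: [0.4671, 0.1311, 0.08]
tool_rot: [[-0.719, 0.695, 0.0], [0.695, 0.719, 0.0], [0.0, 0.001, -1.0]]
wrist_force: [-0.6, 4.7, 2.6]
opening: 0.0426
```

```bash
python3 s.py
```

```text
tq [ 1.319 -0.075  0.066] z 0.07999
turn [ 1.0000e-02 -4.0000e-02  1.4203e+02] shift [0.3 0.3 6. ] t 9.6667 F [-0.6  4.7  2.6]
```

Emit:
{"api": "play_rows", "payload": {"motion": [0,0,0,0,0,0,0.3,0,0,0,0,0,0,1,0,0,0,0,0,0,1,0,0,0,0,0,0,1,0,0,0,0,0,0,1,0,0,0,0,0,0,1]}}

```text
time: 10.17
ee_pos: [0.4669, 0.1304, 0.0797]
tool_rot: [[-0.719, 0.695, -0.0], [0.695, 0.719, -0.001], [-0.0, -0.001, -1.0]]
wrist_force: [0.1, 0.1, -0.3]
opening: 0.0852
```

Emit:
{"api": "play_rows", "payload": {"motion": [0,0,0,0,0,-15,1,0,0,0,0,0,-35,1,0,0,0,0,0,-60,1,0,0,0,0,0,-80,1,0,0,0,0,0,-90,1,0,0,0,0,0,-90,1]}}

```text
time: 10.67
ee_pos: [0.4681, 0.1313, 0.1716]
tool_rot: [[-0.719, 0.695, 0.003], [0.695, 0.719, 0.0], [-0.002, 0.003, -1.0]]
wrist_force: [0.6, -0.2, -0.1]
opening: 0.0853
```

```bash
python3 - <<'E'
from h import *
goto([.4671,.1315,.16],-.105);print(arm.get_state()["q"].round(2))
m=arm.camera_model("wrist");im=arm.camera("wrist")[:,:,::-1]
w=fish(m,[.423,.1347,.064]);print(w, fish(m,[.4415,.0325,.105]))
x,y=(w-[110,70]).astype(int);x=max(x,0);y=max(y,0);print(x,y)
cv2.imwrite("pics/w3.png",cv2.resize(im[y:y+200,x:x+260],None,fx=3,fy=3,interpolation=cv2.INTER_CUBIC))
E
```

```text
turn [ 2.1000e-01 -1.3000e-01  1.4198e+02] shift [ 0.9 -0.6 11.6] t 10.6667 F [ 0.6 -0.2 -0.1]
[ 0.58  0.53 -1.25  2.    0.6   1.04 -0.15]
[273.60247333 188.32748777] [183.07601515 325.69260361]
163 118
```

View pics/w3.png

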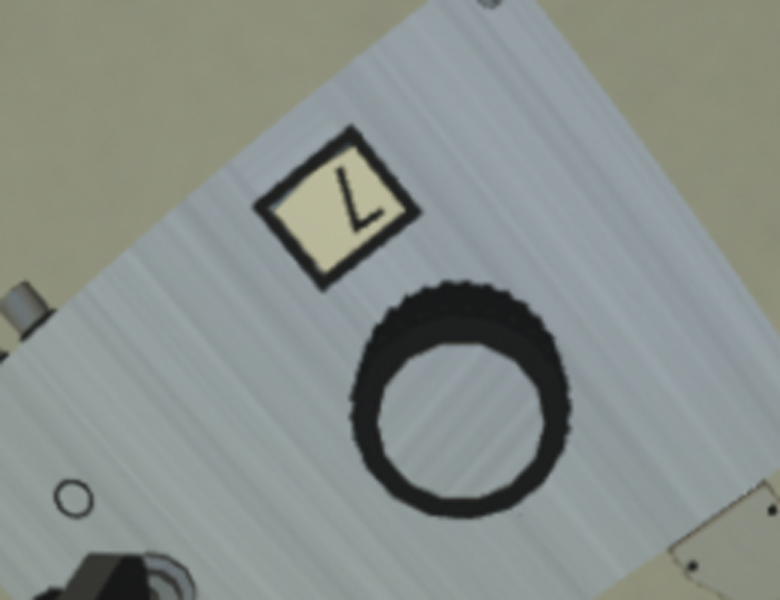

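The 7 stands in the window, about 4.5 mm to the +y side, which is within the 7 mm tolerance. The knob is free. Next I'll check the knob height against the first side image, check the camera's clearance, and plan the toggle with the jaws along box x and the rear pad pushing.

```bash
python3 - <<'E'
from h import *
m=arm.camera_model("wrist");V=m["view"];s=arm.get_state();c=-V[:3,:3].T@V[:3,3];print("cam in tool mm",1000*s["tool_rot"].T@(c-s["ee_pos"]))
goto([.4415,.0321,.172],np.radians(84))
a=cv2.imread("pics/side0.png");b=arm.camera("side")[:,:,::-1];cv2.imwrite("pics/side1.png",b)
sm=arm.camera_model("side");print(proj(sm,[.468,.1305,.106]),proj(sm,[.468,.1305,.1]))
cv2.imwrite("pics/cmp.png",cv2.resize(np.hstack([a[200:300,250:360],b[200:300,250:360]]),None,fx=3.5,fy=3.5,interpolation=cv2.INTER_CUBIC))
E
```

```text
cam in tool mm [  72.11528434    0.71965509 -141.69418035]
turn [8.000e-02 5.000e-02 5.196e+01] shift [-49.9 -88.9  -1.8] t 10.7167 F [ 0.3 -0.7  0.5]
[307.93397534 216.87564405] [308.04226824 219.42720811]
```

View pics/cmp.png

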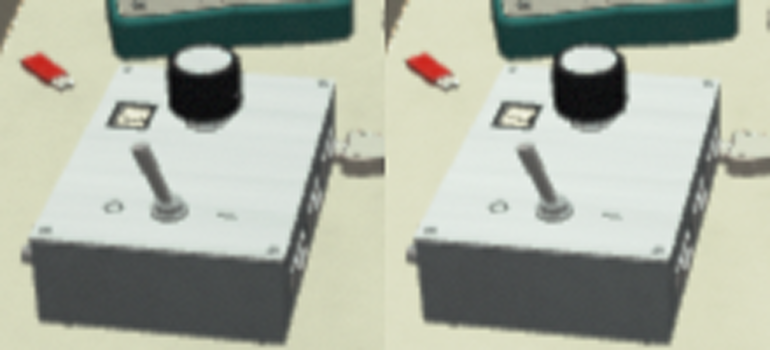

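Left and right match: the knob stands at the same height, fully up as at the start. Its top is at row ~60 in both halves and the gap under it is visible. The toggle is still off. I'll move over the toggle now.

Emit:
{"api": "play_rows", "payload": {"motion": [0,0,7,-7,-12,0,1,0,0,14,-14,-25,0,1,0,0,21,-21,-37,0,1,0,0,28,-28,-50,0,1,0,0,35,-35,-62,0,1,0,0,42,-42,-75,0,1,0,0,48,-46,-82,0,1,0,0,52,-50,-89,0,1]}}

```text
time: 11.43
ee_pos: [0.4398, 0.0308, 0.1685]
tool_rot: [[0.111, 0.994, -0.002], [0.994, -0.111, -0.001], [-0.001, -0.002, -1.0]]
wrist_force: [-0.2, -0.1, -1.0]
opening: 0.0853
```

Emit:
{"api": "play_rows", "payload": {"motion": [0,0,0,0,0,0,1,0,0,0,0,0,0,1]}}

```text
time: 11.6
ee_pos: [0.4404, 0.0317, 0.1689]
tool_rot: [[0.103, 0.995, -0.002], [0.995, -0.103, -0.0], [-0.001, -0.002, -1.0]]
wrist_force: [0.1, 0.3, -0.2]
opening: 0.0856
```

```bash
python3 - <<'E'
from h import *
goto([.4415,.0321,.086],np.radians(84));print(arm.get_state()["q"].round(2))
E
```

```text
turn [-0.09  0.03  0.08] shift [ 0.6  1.2 82.9] t 11.6 F [ 0.1  0.3 -0.2]
[ 0.73  0.35 -1.09  2.1   0.4   0.91 -0.69]
```

Emit:
{"api": "play_rows", "payload": {"motion": [0,0,0,0.5,1,20,1,0,0,0,0.5,1,45,1,0,0,0,0.5,1,65,1,0,0,0,0.5,1,78,1,0,0,0,0.5,1,83,1,0,0,0,0.5,1,83,0,0,0,0,0.5,1,83,0,0,0,0,0.5,1,83,0]}}

```text
time: 12.27
ee_pos: [0.4428, 0.033, 0.0875]
tool_rot: [[0.104, 0.995, 0.001], [0.995, -0.104, 0.0], [0.0, 0.001, -1.0]]
wrist_force: [0.3, 0.2, 1.4]
opening: 0.0517
```

```bash
python3 s.py
```

```text
tq [ 0.044 -0.008 -0.018] z 0.08754
turn [ 3.000e-02 -7.000e-02  9.006e+01] shift [100.5  14.   13.6] t 12.2667 F [0.3 0.2 1.4]
```

Emit:
{"api": "play_rows", "payload": {"motion": [0,0,0,0,5,0,0,0,0,0,0,10,0,0,0,0,0,0,15,0,0,0,0,0,0,19,0,0,0,0,0,0,23,0,0,0,0,0,0,27,0,0,0,0,0,0,30,0,0,0,0,0,0,32,0,0]}}

```text
time: 12.93
ee_pos: [0.4742, 0.0291, 0.0868]
tool_rot: [[0.105, 0.995, -0.0], [0.995, -0.105, -0.0], [-0.0, -0.0, -1.0]]
wrist_force: [-3.0, 0.5, 2.2]
opening: 0.0428
```

Emit:
{"api": "play_rows", "payload": {"motion": [0,0,0,0,2,0,0,0,0,0,0,4,0,0,0,0,0,0,4,0,0]}}

```text
time: 13.18
ee_pos: [0.4782, 0.0287, 0.0869]
tool_rot: [[0.105, 0.995, -0.0], [0.995, -0.105, 0.0], [0.0, -0.0, -1.0]]
wrist_force: [-2.3, 0.3, 2.1]
opening: 0.0428
```

```bash
python3 s.py; python3 - <<'E'
from h import *
cv2.imwrite("pics/w4.png",cv2.resize(arm.camera("side")[200:300,250:360,::-1],None,fx=5,fy=5,interpolation=cv2.INTER_CUBIC))
E
```

```text
tq [-0.028  0.471  0.059] z 0.08685
turn [-0.   -0.   90.01] shift [101.1 -21.8  12.9] t 13.1833 F [-2.3  0.3  2.1]
```

View pics/w4.png

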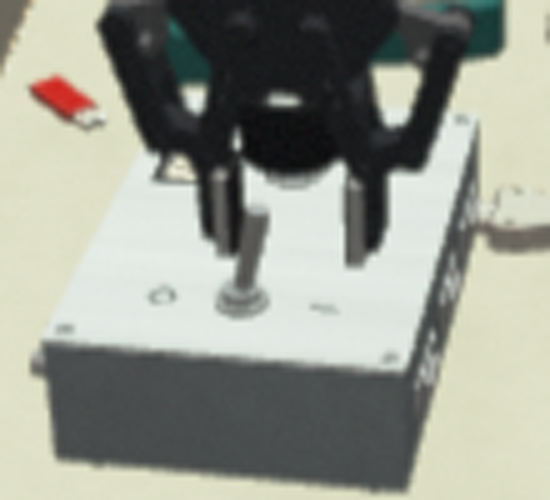

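The toggle is past upright and the rear pad is on it, with 2-3 N of push. I'll continue gently to the stop.

Emit:
{"api": "play_rows", "payload": {"motion": [0,0,0,0,1.5,0,0,0,0,0,0,3,0,0,0,0,0,0,4.5,0,0,0,0,0,0,4.5,0,0]}}

```text
time: 13.57
ee_pos: [0.4825, 0.0282, 0.0867]
tool_rot: [[0.105, 0.995, -0.0], [0.995, -0.105, 0.0], [0.0, -0.0, -1.0]]
wrist_force: [-2.5, -0.1, 0.7]
opening: 0.0425
```

Emit:
{"api": "play_rows", "payload": {"motion": [0,0,0,0,1,0,0,0,0,0,0,2,0,0,0,0,0,0,2,0,0]}}

```text
time: 13.82
ee_pos: [0.4832, 0.0281, 0.0864]
tool_rot: [[0.104, 0.995, -0.002], [0.995, -0.104, -0.0], [-0.001, -0.002, -1.0]]
wrist_force: [-5.5, 0.7, 0.8]
opening: 0.0427
```

Emit:
{"api": "play_rows", "payload": {"motion": [0,0,0,0,1,0,0,0,0,0,0,1,0,0]}}

```text
time: 13.98
ee_pos: [0.4833, 0.0281, 0.0863]
tool_rot: [[0.104, 0.995, -0.004], [0.995, -0.104, -0.001], [-0.001, -0.004, -1.0]]
wrist_force: [-6.7, 0.6, 3.0]
opening: 0.0425
```

Emit:
{"api": "play_rows", "payload": {"motion": [0,0,0,0,1,0,0,0,0,0,0,1,0,0,0,0,0,0,1,0,0]}}

```text
time: 14.23
ee_pos: [0.4835, 0.0281, 0.0862]
tool_rot: [[0.104, 0.995, -0.005], [0.995, -0.104, -0.001], [-0.001, -0.005, -1.0]]
wrist_force: [-9.3, 1.4, 6.1]
opening: 0.0426
```

Firm stop: no motion while the force rises. I'll back off, open and lift.

Emit:
{"api": "play_rows", "payload": {"motion": [0,0,0,0,-3,0,0,0,0,0,0,-8,0,0,0,0,0,0,-8,0,1,0,0,0,0,-8,0,1,0,0,0,0,-8,0,1,0,0,0,0,-8,0,1]}}

```text
time: 14.73
ee_pos: [0.4791, 0.0286, 0.0871]
tool_rot: [[0.105, 0.994, 0.001], [0.994, -0.105, 0.0], [0.0, 0.001, -1.0]]
wrist_force: [0.4, 0.2, -0.4]
opening: 0.0853
```

Emit:
{"api": "play_rows", "payload": {"motion": [0,0,0,0,0,-30,1,0,0,0,0,0,-70,1,0,0,0,0,0,-110,1,0,0,0,0,0,-150,1,0,0,0,0,0,-180,1,0,0,0,0,0,-190,1,0,0,0,0,0,-190,1]}}

```text
time: 15.32
ee_pos: [0.4803, 0.029, 0.2796]
tool_rot: [[0.105, 0.994, 0.006], [0.994, -0.105, -0.001], [-0.0, 0.006, -1.0]]
wrist_force: [1.0, -0.2, -0.6]
opening: 0.0852
```

```bash
python3 - <<'E'
from h import *
w=arm.camera("wrist")[:,:,::-1];b=arm.camera("side")[:,:,::-1];m=arm.camera_model("wrist");p=fish(m,[.465,.094,.064]);print(p,arm.get_state()["wrist_force"])
x,y=np.clip((p-[100,85]).astype(int),0,[430,290])
k=lambda a,h:cv2.resize(a,None,fx=h/a.shape[0],fy=h/a.shape[0],interpolation=cv2.INTER_CUBIC)
cv2.imwrite("pics/fin.png",np.hstack([k(b[200:300,250:360],360),k(w[y:y+180,x:x+200],360)]))
E
```

```text
[295.25055627 142.91774787] [-0.72262832 -0.00610812  0.64764667]
```

View pics/fin.png

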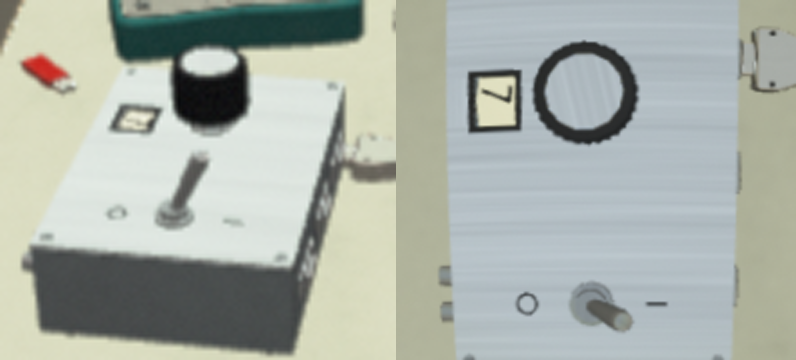

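The knob is up, 7 is in the window, and the toggle leans fully to the "I" side, mirroring its starting lean. The arm is clear, so I'm handing in.

```bash
python3 -c "
from station import arm
print(arm.sign_off())"
```

```text
the job is handed in; nothing more can be done
None
```

The selector is on channel 7 and locked, and the toggle is all the way over, away from the robot. I handed the job in at about 15 s.

- **Dial:** It started locked on 1. I pushed it down 7 mm and turned it about 142° counterclockwise. I then let the pin bear lightly on the plate and turned slowly until it dropped in, felt as a jump to the bare spring force of about 0.9 N/mm, and let it rise before opening the gripper. While feeling for the gap, my upward bias briefly came to about 6 N of pull on the knob, so I eased it off.
- **Toggle:** Only after that, I pushed it over in small steps to a firm stop at about 9 N, then backed off.
- **Last checks:** The final pictures show 7 in the window about 4.5 mm off the middle (7 mm is allowed). The knob is at its starting full height, the toggle leans fully to the "I" side, and the arm is clear of everything. No check failed or disagreed. The arm went nowhere near the multimeter, torque driver or tape; I did not check their positions in the last pictures beyond part of the multimeter.

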